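Fit the spacer collars and hold the spindle lock of a brownie cutter

ROBOT

A 7-joint arm with a two-finger parallel gripper is mounted at the origin on the work surface. World frame = base frame: x ahead of the robot, y to its left, z up, the work surface at z = 0. Lengths are in m, angles in rad, forces in N, time in s.
With the tool pointing down it reaches from about 0.4 to 0.85 m from the base axis. Payload 4.4 kg.
Tool frame: the origin (TCP) lies between the finger pads; the fingertips stand arm.finger_overhang ahead of it and the grasp point (between the pads) lies 3 mm ahead of it (arm.finger_overhang is the distance from the TCP to the fingertips, in m); z points along the fingers, y is the line along which they close (so a half turn about z gives the same grasp; the last joint's range is limited). The gripper opens to 94 mm and grips with 3 to 60 N. Pads are 16 mm wide; open, the fingers measure 119 mm over their backs; the gripper's body (75 mm by 177 mm) begins 78 mm behind the grasp point.
Start: joints at [-1.408, 0.628, 0.038, 1.517, -0.027, 0.996, -0.02], TCP at [0.147, 0.633, 0.205] pointing down, gripper open.
Joint ranges: [-3.06, 3.06], [-0.37, 2.12], [-1.25, 1.32], [0.18, 2.47], [-1.1, 4.24], [0.23, 1.98], [-2.94, 2.94]. Speed limits (rad/s): [2.57, 2.57, 3.14, 3.14, 3.14, 3.14, 3.14].

INTERFACE

Orientations are given as a rotation vector (axis times angle).
In Python, from plant import arm, grab_frame, calibration gives the robot as it stands.
- The arm moves only by the tool arm_command, never from a script. Its arguments are lists of equal length, an entry for each row: "linear": the shift along the world's x, y, z in cm, a list of three; "turn": the turn about the world's z in rad; "fingers": the opening, from -1 (shut) to 1 (fully open), so that 0 is half open. In form: {"linear": [[dx, dy, dz], ...], "turn": [turn, ...], "fingers": [fingers, ...]}. A call has exactly 5 rows; each row is the pose to reach, as a shift and turn from the pose commanded when the call began; what a row does not reach only later rows make up. A row lasts 1/8 s, in which the tool goes at most 62.5 mm and 10.7 degrees, less where a joint would pass 70% of its speed; a pose out of reach is approached as far as the arm can. A call with a gripper value outside its range is refused whole. The fingers move at their own pace and stop on an object; "force" is the grip in N (left out, the last holds). Time passes only in rows, so rows that repeat a pose let the fingers close, or fill a call up. It gives the time, the measured TCP pose, the force, the opening and the grip force at its end, in the units of the state.
- arm.observe(): the state, without advancing time (a new reading comes with each control period).
- grab_frame(name): name is "side" or "top"; returns the picture (420x560x3 uint8, red, green, blue); there is no depth.
- calibration(name): a dict with "fx", "fy", "cx", "cy" (pixels), "dist" ([k1, k2, p1, p2, k3] as OpenCV has them; the pictures are not rectified), "rvec" (rotation vector, rad) and "tvec" (3), from world to camera coordinates, as OpenCV has them. Camera axes: x right, y down, z forward; pixel columns grow to the right and rows downward; lengths in m; the calibration is good to about 2 mm. A picture is of the moment at which its call begins. calibration takes no time and is no camera call.
- arm.sign_off(): hands the job in; it is judged then, once.
The state is a dict: "time": time; "q": joint angles; "dq": joint speeds; "joint_torque": joint torques, N m; "eef_pos": TCP position; "tcp_rot": TCP orientation; "wrist_force": force on the tool from outside, world axes, zero at the start; "wrist_torque": the same for the moment, N m; "opening": finger opening in m; "finger_force": force on a finger pad.
Only numpy, scipy, OpenCV 4.12 (cv2) and the standard library are available. Lean on these libraries where they do the work, as an engineer would, in place of code of your own. Each camera call takes 0.05 s, during which the arm holds its last target. There are 200 camera calls.

TASK

Set up the brownie cutter's drive unit: thread the wide blue spacer collar down the upright arbour until it is fully home, then the narrow orange collar fully home on top of it. Then take the red-handled lock key out of its white holder, pass its blade down through the slot of the guard window, press the yellow spindle-lock plunger below all the way down, and finish like that, still gripping the key and keeping the plunger down (do not let go) while a colleague fits the nut. Leave the other things on the bench where they are.

Things in the scene. Friction and masses are not known exactly. Their poses are not given: they have to be found in the camera images.
- drive: the fixed drive unit: a white deck 100 (x) x 270 (y) x 25 mm tall. Origin at the centre of its underside on the bench, z up. At its own y = +75 mm stands the arbour, at y = -75 mm the guard window. It is placed and turned (about z) differently each time.
- arbour_foot (a point): where the collars come to rest: the centre of the top of the dark flange (42 mm across, 7 mm thick) at the arbour's foot, 32 mm above the bench, z up. The steel arbour rises 62 mm above this point: 20 mm diameter, its last 10 mm a cone narrowing to 10 mm.
- window (a point): centre of the slot in the guard window, at the top face of the grey guard plate, 90 mm above the bench; axes as the drive unit's. The plate is 90 x 90 mm, 6 mm thick, on four corner posts, open below. The slot is 36 mm along its x and 14 mm along its y: 2 mm more than the key's blade each way. Around it sloping steel lips form a bevelled mouth that rises 7 mm above the plate and widens by 7 mm on every side.
- lock (a joint): the yellow spindle-lock plunger, 26 mm across, upright straight below the slot: 0 up, 0.010 (m) fully down. It springs back; it needs about 2 N to start and 6 N fully down (so the key's own weight does not keep it down).
- lock_top (a point): centre of the plunger's top; with the plunger up it lies 39 mm below window, fully down 49 mm below.
- wide_mid (a point): centre (half-way up) of the wide blue collar lying flat on the bench: 56 mm outside, 24 mm bore, 30 mm tall, z along its bore. About 70 g. May change places with the orange one.
- narrow_mid (a point): centre (half-way up) of the narrow orange collar lying flat on the bench: 56 mm outside, 24 mm bore, 18 mm tall, z along its bore. About 45 g.
- key_grip (a point): centre of the key's red handle: 44 mm (x) x 18 mm (y) x 45 mm tall; z up. Below it, starting 22.5 mm under this point, the steel blade 34 mm (x) x 12 mm (y) x 60 mm long points down. Pinch the handle across its 18 mm. About 140 g. A half turn about z makes no difference. With the plunger fully down, the handle's underside is 11 mm above the guard plate.
- key_end (a point): centre of the lower end of the key's blade, 82.5 mm below key_grip; axes as the key's.
- holder: the key's fixed white holder block, 54 (x) x 34 (y) x 36 mm tall, origin under its centre; the key stands upright 30 mm deep in its pocket (2 mm play on each side) and lifts straight out.
- nut_jar: bystander, leave it alone: amber nut jar, 70 mm across, 90 mm tall; origin at its underside
- spatula: bystander, leave it alone: spatula lying flat; origin at its underside
- bowl: bystander, leave it alone: small steel bowl, 100 mm across, 45 mm tall; origin at its underside
- pastry_ring: bystander, leave it alone: thin-walled empty steel pastry ring, 80 mm across, 45 mm tall (not a collar); origin at its underside
- timer: bystander, leave it alone: white kitchen timer, 75 mm wide, 65 mm tall; origin at its underside
- brush: bystander, leave it alone: pastry brush lying flat; origin at its underside
Things that resemble listed ones, but are neither listed nor needed, are in the scene too. What is meant by the part that bears wide_mid is not pink or turquoise, and is the smaller of those in its own colour.

How it is judged:
On the way, in this order (a step that is already met when the one before it is completed fails the run):
1. the wide blue collar is fully home on the arbour, let go (horizontal distance between wide_mid and arbour_foot below 0.005 m and z of wide_mid in the frame of drive between 0.044 and 0.05 m and angle between wide_mid's own z axis and vertical below 0.12 rad and not (contact force between wide_collar and the fingers above 0.2 N)), for 0.2 s.
2. the narrow orange collar is fully home on top of it, let go (horizontal distance between each of wide_mid, narrow_mid and arbour_foot below 0.005 m and z of wide_mid in the frame of drive between 0.044 and 0.05 m and angle between each of wide_mid, narrow_mid's own z axis and vertical below 0.12 rad and z of narrow_mid in the frame of drive between 0.068 and 0.074 m and not (contact force between narrow_collar and the fingers above 0.2 N)), for 0.2 s.
3. the gripped key passes through the guard window and presses the plunger (z of key_end in the frame of window below -0.03 m and x of key_end in the frame of window between -0.005 and 0.005 m and y of key_end in the frame of window between -0.005 and 0.005 m and angle between the z axis of key_grip and the z axis of drive, either way round below 0.12 rad and value of joint lock above 0.006 m and contact force between key and the fingers above 1 N), for 0.2 s.
At the end, for the whole second after the job is handed in: Both collars home: within 3 mm of seated height, 5 mm of the arbour axis, 0.12 rad of level. The key, gripped by the fingers and upright within 0.12 rad, is in the slot, its end over 30 mm below the plate top and within 5 mm of the slot centre, the plunger over 6 mm down (all of step 3 and horizontal distance between each of wide_mid, narrow_mid and arbour_foot below 0.005 m and z of wide_mid in the frame of drive between 0.044 and 0.05 m and angle between each of wide_mid, narrow_mid's own z axis and vertical below 0.12 rad and z of narrow_mid in the frame of drive between 0.068 and 0.074 m); the arm keeps its last pose, push and grip.
It fails at once if a bystander is moved by more than 30 mm (distance of any of nut_jar, spatula, bowl, pastry_ring, timer, brush from where it was at the start of the episode above 0.03 m).
It also fails if it takes over 72 s, if anything falls off the work surface, if the arm or the gripper's body presses on something with over 40 N, if the wrist force passes 120 N, or if a joint passes its speed limit or range.

## Working session

There is one attempt and no reset: what is moved stays moved. The work goes in short steps, Python scripts to look and compute and a tool call to move; the robot and the scene stay as the last step left them, time stands still between calls to the robot, and variables do not carry over. Pictures are saved under pics/ and viewed, at most 10 in all, crops included, and the job is handed in when it is done.

Besides the shell and the picture viewer there is one more tool, called after "Emit:" in YAML: its name, and indented under it one key for each argument. arm_command: Moves the arm, as the interface text tells. Its arguments: {"type":"object","properties":{"linear":{"type":"array"},"turn":{"type":"array"},"fingers":{"type":"array"},"force":{"type":"number"}},"required":["linear","turn","fingers"]}

```bash
mkdir -p pics; python3 - <<'E'
from plant import arm, grab_frame, calibration
import cv2
for n in("side","top"):
    f=grab_frame(n); cv2.imwrite(f"pics/{n}0.png",cv2.cvtColor(f,cv2.COLOR_RGB2BGR)); print({k:v for k,v in calibration(n).items()})
print(arm.observe(), arm.finger_overhang)
E
```

```text
{'fx': 431.3829279634383, 'fy': 431.3829279634383, 'cx': 276.92469757989943, 'cy': 211.8816253347312, 'dist': array([-0.03871228,  0.        ,  0.        ,  0.        ,  0.        ]), 'rvec': array([ 1.99758974, -0.69692018,  0.38323575]), 'tvec': array([-0.39269606,  0.2608604 ,  0.96896712])}
{'fx': 411.6941077532859, 'fy': 411.6941077532859, 'cx': 281.766921840116, 'cy': 203.99468067246877, 'dist': array([-0.07347005,  0.        ,  0.        ,  0.        ,  0.        ]), 'rvec': array([ 2.16524081, -2.1174091 ,  0.14550653]), 'tvec': array([0.03711791, 0.54856836, 0.96388064])}
{'time': 0.1, 'q': array([-1.40779023,  0.6292363 ,  0.03844349,  1.51822963, -0.02700311,
        0.9962956 , -0.01995789]), 'dq': array([-0.00018271, -0.00174881,  0.00155915, -0.00049197, -0.00147105,
       -0.00016   ,  0.00139262]), 'joint_torque': array([ 2.54232400e-03, -5.50784147e+01,  1.14701908e+00, -1.87116140e+01,
       -5.22609777e-02,  1.91545137e-02,  6.53353527e-05]), 'eef_pos': array([0.14726602, 0.63250273, 0.20396955]), 'tcp_rot': array([-3.58537910e-01, -3.12088687e+00,  2.57841246e-03]), 'wrist_force': array([-0.64717091, -1.01411683,  0.74249318]), 'wrist_torque': array([-0.00580402, -0.06452447, -0.02000428]), 'finger_force': 0.0, 'opening': 0.09423000954934359} 0.022
```

View pics/top0.png

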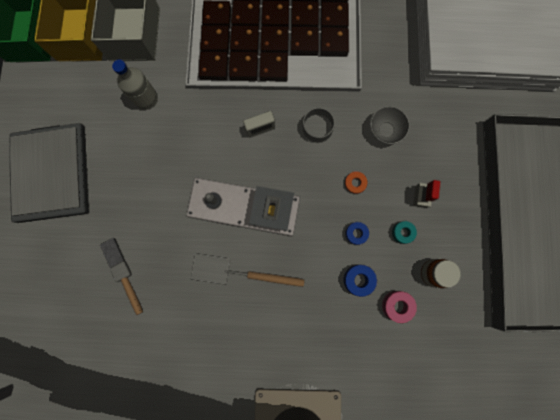

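View pics/side0.png

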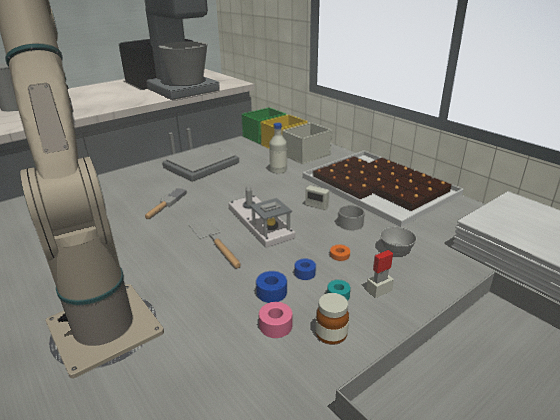

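The top view shows small blue collar (357,233), orange (356,183), key (430,192), arbour (212,200) and slot (271,209). In the side view, blue is at (305,268), orange at (340,252), the key handle at (383,262) and the drive at (262,215). Next I'll enlarge the drive and key, and measure the colours.

```bash
cat > h.py <<'E'
import numpy as np, cv2
from plant import arm, grab_frame, calibration
C={n:calibration(n) for n in("side","top")}
def K(c): return np.array([[c['fx'],0,c['cx']],[0,c['fy'],c['cy']],[0,0,1]])
def ray(n,p):
    c=C[n]; u=cv2.undistortPoints(np.float64(p).reshape(-1,1,2),K(c),c['dist'])[:,0]
    R=cv2.Rodrigues(c['rvec'])[0]; d=np.c_[u,np.ones(len(u))]@R
    return -R.T@c['tvec'], d
def onplane(n,p,z):
    o,d=ray(n,p); return o+d*((z-o[2])/d[:,2])[:,None]
def tri(ps,pt):
    A=[];b=[]
    for n,p in(("side",ps),("top",pt)):
        o,d=ray(n,p); d=d[0]/np.linalg.norm(d[0]); M=np.eye(3)-np.outer(d,d); A.append(M);b.append(M@o)
    x=np.linalg.lstsq(np.vstack(A),np.hstack(b),rcond=None)[0]
    return x,[np.linalg.norm(M@x-v)*1e3 for M,v in zip(A,b)]
def proj(n,X):
    c=C[n]; return cv2.projectPoints(np.float64(X).reshape(-1,3),c['rvec'],c['tvec'],K(c),c['dist'])[0][:,0]
def hsv(f): return cv2.cvtColor(cv2.GaussianBlur(f,(3,3),0.5),cv2.COLOR_RGB2HSV)
HUE={'blue':(108,125,120),'orange':(5,14,150),'red':(172,184,150),'yellow':(18,32,90)}
def blobs(f,col,amin=15):
    H=hsv(f).astype(int); lo,hi,s=HUE[col]; h=H[...,0]
    if hi>180: h=np.where(h<90,h+180,h)
    m=((h>=lo)&(h<=hi)&(H[...,1]>s)&(H[...,2]>45)).astype(np.uint8)
    out=[]
    for c in cv2.findContours(m,cv2.RETR_EXTERNAL,cv2.CHAIN_APPROX_NONE)[0]:
        hl=cv2.convexHull(c); M=cv2.moments(hl)
        if M['m00']>amin: out.append((M['m10']/M['m00'],M['m01']/M['m00'],M['m00'],cv2.boundingRect(c)))
    return out
E
python3 - <<'E'
from h import *
np.set_printoptions(precision=4,suppress=True)
F={n:cv2.cvtColor(cv2.imread(f"pics/{n}0.png"),cv2.COLOR_BGR2RGB) for n in C}
for n in F:
  for c in HUE:
    print(n,c,[tuple(np.round(b[:3],1))+b[3] for b in blobs(F[n],c) if (b[1]>100)])
t=cv2.resize(F['top'][170:245,178:308],None,fx=6,fy=6,interpolation=cv2.INTER_CUBIC)[:, :780]
s=cv2.resize(F['side'][178:248,222:302],None,fx=6,fy=6,interpolation=cv2.INTER_CUBIC)
k=cv2.resize(F['top'][170:215,405:450],None,fx=6,fy=6,interpolation=cv2.INTER_CUBIC)
cv2.imwrite('pics/a.png',t[...,::-1]); 
b=np.zeros((420,800,3),np.uint8); b[:420,:480]=s; b[:270,500:770]=k; cv2.imwrite('pics/b.png',b[...,::-1])
E
```

```text
side blue [(np.float64(271.2), np.float64(286.5), np.float64(766.5), 256, 272, 31, 31), (np.float64(304.8), np.float64(268.8), np.float64(341.5), 295, 259, 21, 21), (np.float64(277.2), np.float64(125.0), np.float64(21.0), 274, 123, 7, 5)]
side orange [(np.float64(331.1), np.float64(339.8), np.float64(103.0), 318, 337, 27, 7), (np.float64(332.3), np.float64(318.7), np.float64(455.0), 317, 310, 32, 19), (np.float64(339.7), np.float64(252.3), np.float64(232.0), 330, 245, 20, 16)]
side red [(np.float64(383.3), np.float64(260.6), np.float64(276.5), 375, 250, 18, 23)]
side yellow [(np.float64(270.9), np.float64(221.7), np.float64(46.0), 267, 218, 9, 8), (np.float64(279.0), np.float64(128.5), np.float64(884.0), 261, 115, 47, 33)]
top blue [(np.float64(360.5), np.float64(280.2), np.float64(747.0), 345, 265, 32, 31), (np.float64(357.1), np.float64(232.8), np.float64(377.0), 346, 222, 23, 23)]
top orange [(np.float64(355.7), np.float64(182.0), np.float64(346.5), 345, 172, 22, 21)]
top red [(np.float64(435.1), np.float64(189.4), np.float64(128.0), 431, 180, 9, 20)]
top yellow [(np.float64(271.0), np.float64(210.0), np.float64(53.0), 268, 205, 7, 11)]
```

View pics/a.png

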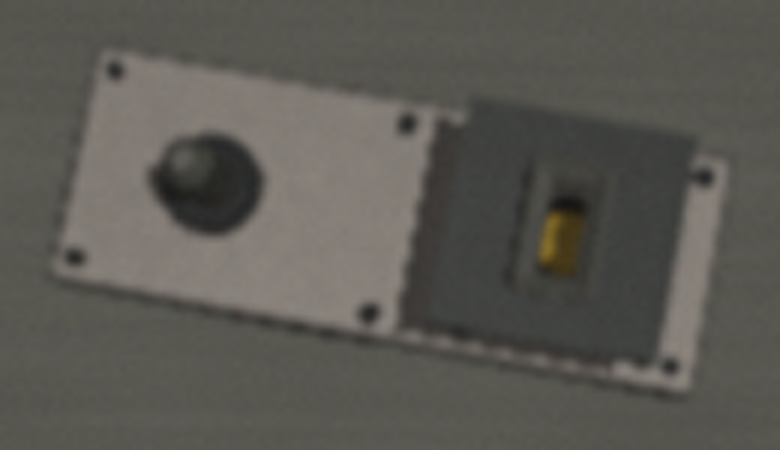

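View pics/b.png

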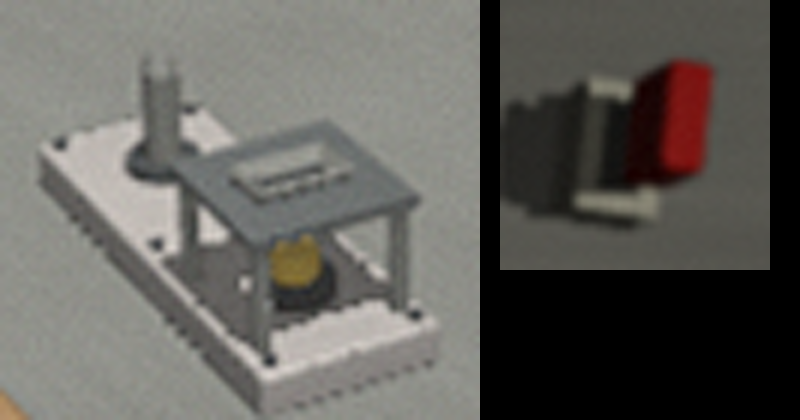

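Enlarged top view: deck corners, plate corners and slot mouth around (563,232) in the crop; arbour tip near (190,155). Enlarged side view: plate corners (180,175), (328,122), (420,203), (262,245) and arbour top (160,55). Now the rigid fits and triangulation.

```bash
python3 - <<'E'
from h import *
np.set_printoptions(precision=4,suppress=True)
T=lambda p:(np.float64(p)+.5)/6-.5+[178,170]
S=lambda p:(np.float64(p)+.5)/6-.5+[222,178]
def fit(loc,w):
    loc=np.float64(loc);w=w[:,:2];a=loc-loc.mean(0);b=w-w.mean(0)
    th=np.arctan2((a[:,0]*b[:,1]-a[:,1]*b[:,0]).sum(),(a*b).sum())
    R=np.array([[np.cos(th),-np.sin(th)],[np.sin(th),np.cos(th)]]);t=w.mean(0)-R@loc.mean(0)
    print('yaw',round(th,4),'o',t,'res mm',np.linalg.norm(loc@R.T+t-w,axis=1)*1e3,'arb',R@[0,.075]+t,'win',R@[0,-.075]+t)
dk=onplane('top',T([[103,50],[730,155],[690,392],[52,272]]),.025); print(dk)
fit([[.05,.135],[.05,-.135],[-.05,-.135],[-.05,.135]],dk)
pl=onplane('top',T([[470,98],[698,137],[660,365],[430,325]]),.09); 
P=[[.045,-.03],[.045,-.12],[-.045,-.12],[-.045,-.03]]
fit(P,pl)
ps=onplane('side',S([[328,122],[420,203],[262,245],[180,175]]),.09); fit(P,ps)
ds=onplane('side',S([[40,150],[262,378],[438,322]]),.025); print(ds)
fit([[-.05,.135],[-.05,-.135],[.05,-.135]],ds)
for a,b in zip([[328,122],[420,203],[262,245],[180,175]],[[470,98],[698,137],[660,365],[430,325]]): print('plate tri',tri(S(a),T(b)))
print('mouth',tri(S([292,172]),T([563,232])),'tip',tri(S([160,58]),T([187,155])))
print('flange top view',onplane('top',T([212,184]),.03),'side',onplane('side',S([163,160]),.03))
for nm,s,t in(('blue',(304.8,268.8),(357.1,232.8)),('orange',(339.7,252.3),(355.7,182)),('key',(383.3,260.6),(435.1,189.4)),('yel',(270.9,221.7),(271,210))): print(nm,tri(s,t))
# key yaw: handle top outline edges in crop
kt=lambda p:(np.float64(p)+.5)/6-.5+[405,170]
print('keytop',onplane('top',kt([[178-0,62],[213,66],[697-500,172],[662-500,170]]),.111))
o=arm.observe();p=o['eef_pos'];print(p,proj('top',p),proj('side',p)); print(cv2.Rodrigues(o['tcp_rot'])[0])
E
```

```text
[[0.6113 0.2696 0.025 ]
 [0.5723 0.0066 0.025 ]
 [0.4739 0.0213 0.025 ]
 [0.5173 0.2858 0.025 ]]
yaw -0.1554 o [0.5437 0.1458] res mm [3.2693 1.8973 1.1801 2.3943] arb [0.5553 0.2199] win [0.5321 0.0717]
yaw -0.1461 o [0.5414 0.1462] res mm [0.1703 0.3901 0.0584 0.4952] arb [0.5523 0.2204] win [0.5304 0.072 ]
yaw -0.1294 o [0.5393 0.1396] res mm [2.7625 4.4883 5.3328 6.2905] arb [0.549 0.214] win [0.5297 0.0652]
[[0.513  0.2787 0.025 ]
 [0.4731 0.021  0.025 ]
 [0.5689 0.0061 0.025 ]]
yaw -0.153 o [0.5416 0.1438] res mm [6.1857 3.2654 3.6375] arb [0.5531 0.218 ] win [0.5302 0.0697]
plate tri (array([0.5824, 0.11  , 0.088 ]), [np.float64(0.5080540004934981), np.float64(0.5080540004929271)])
plate tri (array([0.5692, 0.0209, 0.0851]), [np.float64(0.3023115562708427), np.float64(0.3023115562710401)])
plate tri (array([0.4813, 0.0328, 0.0892]), [np.float64(2.299038608030932), np.float64(2.299038608031023)])
plate tri (array([0.496 , 0.1216, 0.0828]), [np.float64(3.030259197864836), np.float64(3.030259197864717)])
mouth (array([0.5302, 0.0718, 0.094 ]), [np.float64(1.0180114508751086), np.
[... 196 characters left out ...]
.03  ]]
blue (array([ 0.4829, -0.1384,  0.0152]), [np.float64(0.3726389448391656), np.float64(0.3726389448390492)])
orange (array([ 0.6126, -0.1366,  0.0085]), [np.float64(0.15138049506318468), np.float64(0.15138049506338178)])
key (array([ 0.5809, -0.3078,  0.0929]), [np.float64(1.6174038755128122), np.float64(1.617403875512916)])
yel (array([0.5333, 0.0747, 0.039 ]), [np.float64(1.004428932267311), np.float64(1.004428932267174)])
keytop [[ 0.6009 -0.3011  0.111 ]
 [ 0.5996 -0.3147  0.111 ]
 [ 0.5582 -0.307   0.111 ]
 [ 0.5587 -0.2935  0.111 ]]
[0.1473 0.6325 0.204 ] [[ -9.8002 380.723 ]] [[ 69.9873 148.1243]]
[[-0.9739  0.2268 -0.0004]
 [ 0.2268  0.9739 -0.0016]
 [-0.     -0.0017 -1.    ]]
```

Emit:
arm_command:
  linear:
    - [3.6, -4.6, 0]
    - [7.2, -9.2, 0]
    - [10.8, -13.8, 0]
    - [14.4, -18.4, 0]
    - [18, -23, 0]
  turn: [0, 0, 0, 0, 0]
  fingers: [0.6, 0.6, 0.6, 0.6, 0.6]
  force: 20

```text
time: 0.72
eef_pos: [0.3283, 0.4014, 0.2046]
tcp_rot: [-0.358, -3.121, 0.0]
wrist_force: [1.2, 0.9, 0.3]
opening: 0.0751
finger_force: 0.0
```

Emit:
arm_command:
  linear:
    - [3.1, -5.4, 0]
    - [6.2, -10.8, 0]
    - [9.4, -16.2, 0]
    - [12.5, -21.6, 0]
    - [15.6, -27, 0]
  turn: [0, 0, 0, 0, 0]
  fingers: [0.6, 0.6, 0.6, 0.6, 0.6]

```text
time: 1.35
eef_pos: [0.484, 0.1313, 0.2047]
tcp_rot: [-0.358, -3.121, -0.0]
wrist_force: [1.0, 0.1, -0.2]
opening: 0.0752
finger_force: 0.0
```

Emit:
arm_command:
  linear:
    - [0, -6, 0]
    - [0, -12, 0]
    - [0, -18, -2]
    - [0, -24, -4]
    - [0, -27, -6]
  turn: [0, 0, 0, 0, 0]
  fingers: [0.6, 0.6, 0.6, 0.6, 0.6]

```text
time: 1.98
eef_pos: [0.4828, -0.1406, 0.1442]
tcp_rot: [0.365, 3.12, -0.002]
wrist_force: [-0.1, 0.7, 0.5]
opening: 0.0751
finger_force: 0.0
```

Emit:
arm_command:
  linear:
    - [0, 0, 0]
    - [0, 0, -3]
    - [0, 0, -6]
    - [0, 0, -7]
    - [0, 0, -7]
  turn: [0, 0, 0, 0, 0]
  fingers: [0.6, 0.6, 0.6, 0.6, 0.6]

```text
time: 2.6
eef_pos: [0.4835, -0.1359, 0.0748]
tcp_rot: [-0.357, -3.121, -0.001]
wrist_force: [-0.2, -0.0, 0.3]
opening: 0.0751
finger_force: 0.0
```

```bash
python3 - <<'E'
from h import *
o=arm.observe();print(o['eef_pos'],o['tcp_rot'],o['q'])
f=np.hstack([grab_frame('side')[200:340,230:400],grab_frame('top')[150:290,280:450]])
cv2.imwrite('pics/c.png',cv2.resize(f,None,fx=2.3,fy=2.3,interpolation=cv2.INTER_CUBIC)[...,::-1])
E
```

```text
[ 0.48347765 -0.1359419   0.07481761] [-3.56517579e-01 -3.12059741e+00 -7.67144549e-04] [ 0.17180058  0.62400626  0.06893224  2.04247363 -0.08838519  0.47858415
  1.64959042]
```

View pics/c.png

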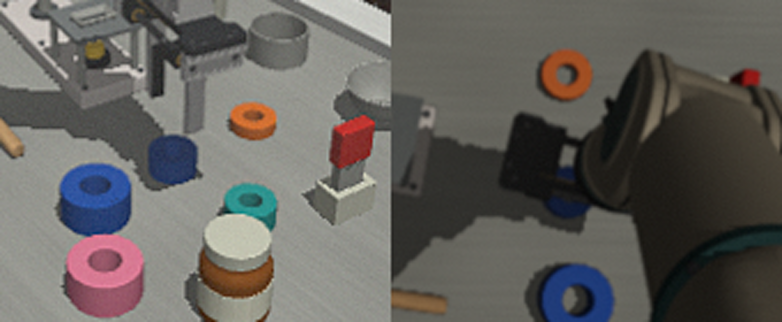

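The crop shows the two fingers straddling the blue collar at (172,158), clear of its neighbours. I'll descend and grip.

Emit:
arm_command:
  linear:
    - [0, -0.2, -2]
    - [0, -0.2, -4]
    - [0, -0.2, -4.7]
    - [0, -0.2, -4.7]
    - [0, -0.2, -4.7]
  turn: [0, 0, 0, 0, 0]
  fingers: [0.6, 0.6, 0.6, 0.6, -0.2]

```text
time: 3.32
eef_pos: [0.4841, -0.1391, 0.0286]
tcp_rot: [0.358, 3.12, -0.0]
wrist_force: [-0.3, 0.1, -0.5]
opening: 0.0681
finger_force: 0.0
```

Emit:
arm_command:
  linear:
    - [0, 0, 0]
    - [0, 0, 0]
    - [0, 0, 0]
    - [0, 0, 3]
    - [0, 0, 6]
  turn: [0, 0, 0, 0, 0]
  fingers: [-0.2, -0.2, -0.2, -0.2, -0.2]

```text
time: 3.95
eef_pos: [0.4831, -0.139, 0.0886]
tcp_rot: [-0.359, -3.12, -0.0]
wrist_force: [-0.1, -0.6, -0.2]
opening: 0.0379
finger_force: 0.0
```

Emit:
arm_command:
  linear:
    - [0, 0, 4]
    - [0.5, 4, 8]
    - [1.5, 9, 9]
    - [3, 15, 9]
    - [4, 21, 9]
  turn: [0, 0, 0, 0, 0]
  fingers: [-0.2, -0.2, -0.2, -0.2, -0.2]

```text
time: 4.58
eef_pos: [0.5241, 0.0728, 0.1785]
tcp_rot: [0.359, 3.119, 0.001]
wrist_force: [0.3, -0.9, -0.1]
opening: 0.0377
finger_force: 0.0
```

```bash
python3 - <<'E'
from h import *
F={n:grab_frame(n) for n in C}
for n in F: print(n,[tuple(np.round(b[:3],1)) for b in blobs(F[n],'blue') if b[1]>150],[tuple(np.round(b[:3],1)) for b in blobs(F[n],'orange') if b[1]>150])
f=np.hstack([F['side'][130:340,200:400],F['top'][130:340,260:460]])
cv2.imwrite('pics/d.png',cv2.resize(f,None,fx=2,fy=2,interpolation=cv2.INTER_CUBIC)[...,::-1])
E
```

```text
side [(np.float64(271.2), np.float64(286.5), np.float64(766.5)), (np.float64(303.5), np.float64(268.1), np.float64(338.0))] [(np.float64(332.6), np.float64(340.4), np.float64(74.5)), (np.float64(332.2), np.float64(318.7), np.float64(455.5)), (np.float64(339.9), np.float64(252.3), np.float64(228.0))]
top [(np.float64(360.4), np.float64(280.1), np.float64(756.5)), (np.float64(355.4), np.float64(233.1), np.float64(373.5))] [(np.float64(355.6), np.float64(182.1), np.float64(346.0))]
```

View pics/d.png

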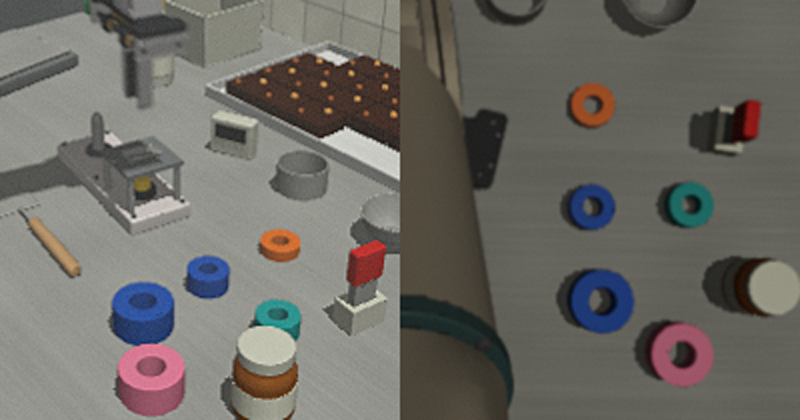

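The blue collar was not gripped. It slid about 4 mm to top (355.4,233.1), side (303.5,268.1). I'll re-measure it, approach again, and check the grip before lifting.

```bash
python3 - <<'E'
from h import *
print(tri((303.5,268.1),(355.4,233.1)), arm.observe()['eef_pos'])
E
```

```text
(array([ 0.48205833, -0.13417292,  0.01536401]), [np.float64(0.3484263868413365), np.float64(0.34842638684112487)]) [0.52391629 0.0802196  0.17790348]
```

Emit:
arm_command:
  linear:
    - [-1, -6, 0]
    - [-2, -12, 0]
    - [-3, -17, -3]
    - [-4, -20.7, -8]
    - [-4, -20.7, -12]
  turn: [0, 0, 0, 0, 0]
  fingers: [0.6, 0.6, 0.6, 0.6, 0.6]
  force: 30

```text
time: 5.3
eef_pos: [0.4817, -0.1404, 0.0568]
tcp_rot: [-0.369, -3.12, 0.003]
wrist_force: [0.0, 0.5, 0.2]
opening: 0.0749
finger_force: 0.0
```

Emit:
arm_command:
  linear:
    - [0, 0.2, 0]
    - [0, 0.2, -1.5]
    - [0, 0.2, -3]
    - [0, 0.2, -3]
    - [0, 0.2, -3]
  turn: [0, 0, 0, 0, 0]
  fingers: [0.6, 0.6, 0.6, 0.6, 0.6]

```text
time: 5.92
eef_pos: [0.4838, -0.1338, 0.0282]
tcp_rot: [0.358, 3.121, -0.0]
wrist_force: [-0.7, -0.1, -0.3]
opening: 0.0752
finger_force: 0.0
```

Emit:
arm_command:
  linear:
    - [0, 0, 0]
    - [0, 0, 0]
    - [0, 0, 0]
    - [0, 0, 0]
    - [0, 0, 0]
  turn: [0, 0, 0, 0, 0]
  fingers: [-1, -1, -1, -1, -1]

```text
time: 6.55
eef_pos: [0.4851, -0.1381, 0.0299]
tcp_rot: [0.364, 3.115, -0.006]
wrist_force: [-0.4, -2.7, 1.1]
opening: 0.0289
finger_force: 0.6
```

```bash
python3 - <<'E'
from h import *
o=arm.observe();p=o['eef_pos'];R=cv2.Rodrigues(o['tcp_rot'])[0];print(p,o['opening'],o['finger_force'])
F={n:grab_frame(n) for n in C}
tips=[p+R@[0,s*o['opening']/2,.022] for s in(-1,1)]
for n in F: print(n,[tuple(np.round(b[:3],1)) for b in blobs(F[n],'blue') if b[1]>150],proj(n,tips).tolist())
x=F['side'][200:300,260:360].copy()
y=F['top'][180:280,305:405].copy()
cv2.imwrite('pics/e.png',cv2.resize(np.hstack([x,y]),None,fx=4,fy=4,interpolation=cv2.INTER_CUBIC)[...,::-1])
E
```

```text
[ 0.48508498 -0.13805799  0.02993708] 0.0288588720354911 0.6436447362648323
side [(np.float64(271.2), np.float64(286.4), np.float64(777.0)), (np.float64(301.4), np.float64(267.3), np.float64(243.0))] [[308.11218223321214, 273.6902972146259], [302.92985420688456, 267.597962315887]]
top [(np.float64(360.4), np.float64(280.1), np.float64(756.5)), (np.float64(346.4), np.float64(239.2), np.float64(19.0)), (np.float64(345.3), np.float64(224.7), np.float64(23.5))] [[362.02142165553994, 233.65784087367047], [350.79457930379664, 230.7725412790289]]
```

View pics/e.png

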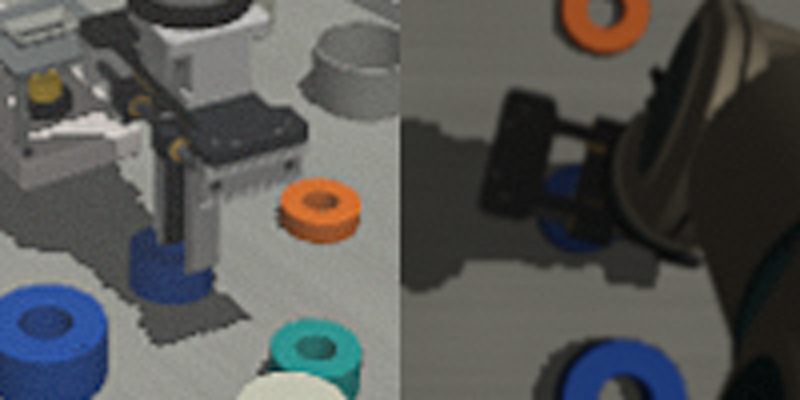

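The light finger is at crop (200,270) and the dark finger near (172,240), apparently inside the bore. The tips don't sit where I predicted, so I'll compare with the earlier picture's tips at full-frame (298,242) and (314,258).

```bash
python3 - <<'E'
from h import *
np.set_printoptions(precision=4,suppress=True)
for n in C: print(n,ray(n,(1,1))[0])
R=cv2.Rodrigues(np.array([-.3565,-3.1206,-.0008]))[0]
p=np.array([.4835,-.1359,.0748])
print(proj('side',[p+R@[0,s*.0435,.022] for s in(-1,1)]),proj('side',[p]))
print('seen c at z=.053',onplane('side',[(298.3,242.2),(313.9,257.8)],.053))
print('seen e at z .008',onplane('side',[(310,267.5),(303,260)],.008),arm.observe()['eef_pos'])
E
```

```text
side [-0.1189 -0.8079  0.7031]
top [0.4023 0.038  1.0335]
[[313.0021 265.717 ]
 [296.9539 247.7748]] [[304.891  249.4014]]
seen c at z=.053 [[ 0.5129 -0.0759  0.053 ]
 [ 0.4976 -0.1552  0.053 ]]
seen e at z .008 [[ 0.5031 -0.1357  0.008 ]
 [ 0.5107 -0.0989  0.008 ]] [ 0.4838 -0.1351  0.0286]
```

Emit:
arm_command:
  linear:
    - [0, 0, 1.5]
    - [0, 0, 1.5]
    - [0, 0, 1.5]
    - [0, 0, 1.5]
    - [0, 0, 1.5]
  turn: [0, 0, 0, 0, 0]
  fingers: [0.8, 0.8, 0.8, 0.8, 0.8]

```text
time: 7.28
eef_pos: [0.4832, -0.1338, 0.0425]
tcp_rot: [-0.358, -3.12, -0.0]
wrist_force: [-0.2, 0.0, 0.2]
opening: 0.0672
finger_force: 0.0
```

```bash
python3 - <<'E'
from h import *
o=arm.observe();p=o['eef_pos'];R=cv2.Rodrigues(o['tcp_rot'])[0];print(p,o['opening'],o['wrist_force'])
F={n:grab_frame(n) for n in C}
tips=[p+R@[0,s*(o['opening']/2+.006),.022] for s in(-1,1)]
for n in F: print(n,[tuple(np.round(b[:3],1)) for b in blobs(F[n],'blue') if b[1]>150],np.round(proj(n,tips),1).tolist())
x=F['side'][220:295,260:360].copy()
y=F['top'][195:270,305:405].copy()
for im,n,o2 in((x,'side',(260,220)),(y,'top',(305,195))):
    for q in proj(n,tips)-o2: cv2.circle(im,tuple(int(round(v)) for v in q),0,(255,0,255),-1)
y=np.clip(y.astype(float)*2,0,255).astype(np.uint8)
cv2.imwrite('pics/f.png',cv2.resize(np.vstack([x,y]),None,fx=4,fy=4,interpolation=cv2.INTER_CUBIC)[...,::-1])
E
```

```text
[ 0.48320178 -0.13380752  0.04252198] 0.06717606161798417 [-0.24455871  0.02265577  0.24029888]
side [(np.float64(271.2), np.float64(286.4), np.float64(764.0)), (np.float64(300.5), np.float64(264.9), np.float64(293.5))] [[311.2, 274.8], [296.9, 258.2]]
top [(np.float64(360.4), np.float64(280.1), np.float64(756.5)), (np.float64(350.0), np.float64(239.6), np.float64(21.5))] [[371.1, 236.6], [339.9, 228.6]]
```

View pics/f.png

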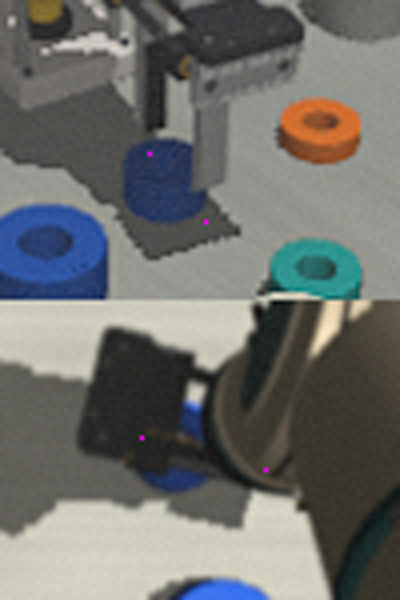

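```bash
python3 - <<'E'
from h import *
np.set_printoptions(precision=4,suppress=True)
for s in((183,65),(130,25)):
  for t in((175,435),(200,440)):
    print(s,t,tri((260+s[0]/4,220+s[1]/4),(305+t[0]/4,195+(t[1]-300)/4)))
print('blue', onplane('side',[(300.5,264.9)],.015))
E
```

```text
(183, 65) (175, 435) (array([ 0.4939, -0.1116,  0.096 ]), [np.float64(10.134104980272392), np.float64(10.134104980272069)])
(183, 65) (200, 440) (array([ 0.4881, -0.1226,  0.1045]), [np.float64(7.041877376063557), np.float64(7.041877376063353)])
(130, 25) (175, 435) (array([ 0.4793, -0.0981,  0.1283]), [np.float64(4.218995434133893), np.float64(4.218995434133716)])
(130, 25) (200, 440) (array([ 0.4738, -0.109 ,  0.1363]), [np.float64(7.012163447081464), np.float64(7.012163447081446)])
blue [[ 0.485  -0.1183  0.015 ]]
```

Emit:
arm_command:
  linear:
    - [0, 0.3, -0.8]
    - [0, 0.6, -1.6]
    - [0, 0.6, -1.8]
    - [0, 0.6, -2]
    - [0, 0.6, -2]
  turn: [0, 0, 0, 0, 0]
  fingers: [0.9, 0.9, 0.9, 0.9, 0.9]

```text
time: 8.0
eef_pos: [0.4834, -0.128, 0.0227]
tcp_rot: [-0.359, -3.121, 0.0]
wrist_force: [0.7, 0.1, -0.6]
opening: 0.0892
finger_force: 0.0
```

Emit:
arm_command:
  linear:
    - [0, 0.4, 0]
    - [0, 0.4, -0.2]
    - [0, 0.4, -0.4]
    - [0, 0.4, -0.5]
    - [0, 0.4, -0.5]
  turn: [0, 0, 0, 0, 0]
  fingers: [0.9, 0.9, 0.9, 0.9, 0.9]

```text
time: 8.62
eef_pos: [0.4833, -0.124, 0.0177]
tcp_rot: [-0.359, -3.121, 0.0]
wrist_force: [-0.7, -0.3, 0.1]
opening: 0.0893
finger_force: 0.0
```

Emit:
arm_command:
  linear:
    - [0, 0, -0.2]
    - [0, 0, -0.4]
    - [0, 0, -0.6]
    - [0, 0, -0.8]
    - [0, 0, -0.8]
  turn: [0, 0, 0, 0, 0]
  fingers: [0.9, 0.9, 0.9, 0.9, 0.9]

```text
time: 9.25
eef_pos: [0.4833, -0.1239, 0.0096]
tcp_rot: [-0.359, -3.121, -0.0]
wrist_force: [0.8, -1.0, -0.1]
opening: 0.0891
finger_force: 0.0
```

Emit:
arm_command:
  linear:
    - [0, 0, -0.1]
    - [0, 0, -0.2]
    - [0, 0, -0.3]
    - [0, 0, -0.4]
    - [0, 0, -0.4]
  turn: [0, 0, 0, 0, 0]
  fingers: [0.9, 0.9, 0.9, 0.9, 0.9]

```text
time: 9.88
eef_pos: [0.4833, -0.1239, 0.0057]
tcp_rot: [-0.359, -3.121, -0.0]
wrist_force: [-0.8, 0.5, -0.6]
opening: 0.0893
finger_force: 0.0
```

Emit:
arm_command:
  linear:
    - [0, 0, 0]
    - [0, 0, 0]
    - [0, 0, 0]
    - [0, 0, 0]
    - [0, 0, 0]
  turn: [0, 0, 0, 0, 0]
  fingers: [-1, -1, -1, -1, -1]

```text
time: 10.5
eef_pos: [0.4834, -0.1238, 0.0058]
tcp_rot: [-0.358, -3.121, -0.0]
wrist_force: [-0.3, 0.7, 0.6]
opening: 0.0552
finger_force: 30.0
```

```bash
python3 - <<'E'
from h import *
o=arm.observe();print(o)
for n in C: print(n,[tuple(np.round(b[:3],1))+b[3] for b in blobs(grab_frame(n),'blue') if b[1]>150])
E
```

```text
{'time': 10.5, 'q': array([ 0.16031003,  0.75023602,  0.05113957,  2.0807848 , -0.11390859,
        0.3132223 ,  1.64828845]), 'dq': array([ 1.79325893e-03,  1.34051613e-03, -1.20271993e-05, -1.49791716e-03,
        1.82645895e-03, -1.58120022e-03,  1.70512232e-04]), 'joint_torque': array([ 3.15711815e-01, -4.86423433e+01,  1.85793322e+00, -6.75412998e+00,
        8.39585555e-02,  2.05965486e-02, -4.62697906e-03]), 'eef_pos': array([ 0.48341572, -0.12375983,  0.00577488]), 'tcp_rot': array([-3.58382730e-01, -3.12100098e+00, -2.78924349e-04]), 'wrist_force': array([-0.25762846,  0.72414306,  0.62314873]), 'wrist_torque': array([ 0.18481444, -0.05313147, -0.00045116]), 'finger_force': 29.999984577298164, 'opening': 0.05515451818664625}
side [(np.float64(271.2), np.float64(286.5), np.float64(768.0), 256, 272, 31, 31), (np.float64(298.4), np.float64(266.1), np.float64(171.5), 293, 257, 11, 20)]
top [(np.float64(356.6), np.float64(278.7), np.float64(529.0), 345, 265, 26, 31)]
```

Emit:
arm_command:
  linear:
    - [0, 0, 2]
    - [0, 0, 6]
    - [0.5, 4, 11]
    - [1, 8, 13]
    - [1, 8, 13]
  turn: [0, 0, 0, 0, 0]
  fingers: [-1, -1, -1, -1, -1]

```text
time: 11.22
eef_pos: [0.4951, -0.0402, 0.1374]
tcp_rot: [0.349, 3.118, 0.003]
wrist_force: [-0.4, -0.8, -0.6]
opening: 0.0552
finger_force: 30.0
```

Emit:
arm_command:
  linear:
    - [1, 5, 0]
    - [2, 10, 0]
    - [3, 15, 0]
    - [3.5, 18, 0]
    - [3.5, 18, 0]
  turn: [0, 0, 0, 0, 0]
  fingers: [-1, -1, -1, -1, -1]

```text
time: 11.85
eef_pos: [0.528, 0.1378, 0.1347]
tcp_rot: [-0.353, -3.12, 0.0]
wrist_force: [-1.2, -0.0, -0.7]
opening: 0.0554
finger_force: 30.0
```

```bash
python3 - <<'E'
from h import *
o=arm.observe();print(o['eef_pos'],o['opening'],o['wrist_force'])
F={n:grab_frame(n) for n in C}
print(arm.observe()['eef_pos'])
for n in C: print(n,[tuple(np.round(b[:3],1))+b[3] for b in blobs(F[n],'blue') if b[1]>110]); cv2.imwrite(f'pics/g_{n}.png',F[n][...,::-1])
x=F['side'][120:270,200:330]; y=F['top'][130:280,170:340]
y=np.clip(y.astype(float)*1.8,0,255).astype(np.uint8)
cv2.imwrite('pics/g.png',cv2.resize(np.hstack([x,y]),None,fx=2.66,fy=2.66,interpolation=cv2.INTER_CUBIC)[...,::-1])
E
```

```text
[0.5280361  0.13775735 0.13474784] 0.05541882065104516 [-1.24792319 -0.03060819 -0.71597072]
[0.52786034 0.13396745 0.13506042]
side [(np.float64(271.2), np.float64(286.4), np.float64(763.0), 256, 272, 31, 30), (np.float64(277.2), np.float64(125.3), np.float64(23.5), 274, 123, 7, 6)]
top [(np.float64(360.4), np.float64(280.1), np.float64(756.0), 345, 265, 32, 31)]
```

View pics/g.png

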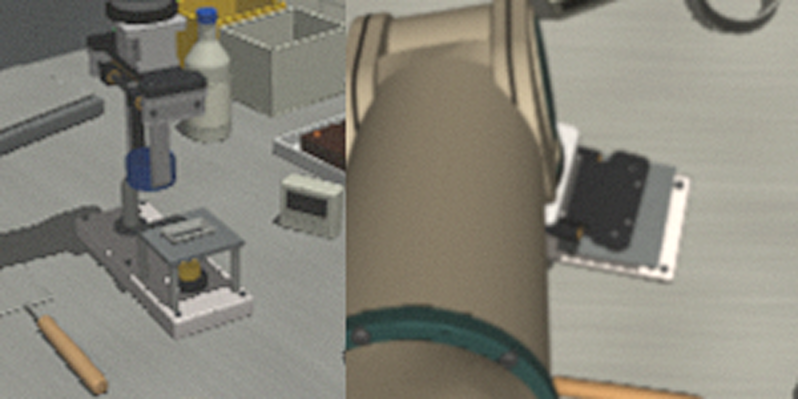

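Side view: the held blue collar is at crop (151,168) → full-frame (257,183). The arm hides it in the top view. I'll locate it from the side ray and compare with the TCP.

```bash
python3 - <<'E'
from h import *
np.set_printoptions(precision=4,suppress=True)
f=cv2.imread('pics/g_side.png')[...,::-1]
H=hsv(np.ascontiguousarray(f)); print(H[181:187,250:264:3].tolist()[0:6:3])
sub=H[165:200,240:275]; m=((sub[...,0]>105)&(sub[...,0]<130)&(sub[...,1]>90)).astype(np.uint8)
c=cv2.findContours(m,0,cv2.CHAIN_APPROX_NONE)[0]; c=max(c,key=cv2.contourArea); h=cv2.convexHull(c); M=cv2.moments(h)
p=(M['m10']/M['m00']+240,M['m01']/M['m00']+165); print(p,M['m00'],cv2.boundingRect(c))
for z in(.12,.13,.144,.155): print(z,onplane('side',[p],z))
print(arm.observe()['eef_pos'])
E
```

```text
[[[111, 101, 86], [113, 104, 86], [116, 45, 85], [45, 5, 108], [24, 12, 107]], [[112, 118, 93], [112, 123, 93], [113, 68, 90], [30, 9, 108], [15, 9, 111]]]
(251.94736842105263, 183.4035087719298) 104.5 (8, 11, 9, 16)
0.12 [[0.5471 0.1844 0.12  ]]
0.13 [[0.5356 0.1674 0.13  ]]
0.144 [[0.5196 0.1436 0.144 ]]
0.155 [[0.5071 0.1249 0.155 ]]
[0.5279 0.134  0.1351]
```

Emit:
arm_command:
  linear:
    - [1.3, 4.2, 0]
    - [2.6, 8.4, 0]
    - [2.6, 8.4, 0]
    - [2.6, 8.4, -1.5]
    - [2.6, 8.4, -3]
  turn: [0, 0, 0, 0, 0]
  fingers: [-1, -1, -1, -1, -1]

```text
time: 12.58
eef_pos: [0.554, 0.2172, 0.1045]
tcp_rot: [-0.363, -3.12, 0.003]
wrist_force: [0.3, 0.1, -1.7]
opening: 0.0554
finger_force: 30.0
```

```bash
python3 - <<'E'
from h import *
np.set_printoptions(precision=4,suppress=True)
f=grab_frame('side'); cv2.imwrite('pics/h_side.png',f[...,::-1])
H=hsv(f); sub=H[170:215,225:280]; m=((sub[...,0]>104)&(sub[...,0]<130)&(sub[...,1]>55)).astype(np.uint8)
c=max(cv2.findContours(m,0,cv2.CHAIN_APPROX_NONE)[0],key=cv2.contourArea); h=cv2.convexHull(c); M=cv2.moments(h)
x,y,w,hh=cv2.boundingRect(c);print((x+225,y+170,w,hh),M['m10']/M['m00']+225,M['m01']/M['m00']+170)
for r in m[::2]: print(''.join('.#'[v] for v in r))
o=arm.observe();p=o['eef_pos'];print(p,o['tcp_rot'],o['wrist_force'])
mid=p+[0,0,.0092]
a=np.linspace(0,6.283,40); ring=np.array([[mid[0]+.028*np.cos(t),mid[1]+.028*np.sin(t),mid[2]+s] for t in a for s in(-.015,.015)])
q=proj('side',ring); print('pred bbox',q.min(0),q.max(0)); print('arb px',proj('side',[[.5545,.2202,.094],[.5545,.2202,.032]]))
E
```

```text
(241, 173, 13, 16) 246.0236220472441 181.30708661417322
.......................................................
.......................................................
..................#####................................
................########.......#.......................
................########.......##......................
................########.......##......................
................########.......##......................
................########.......##......................
.................#######......#........................
.....................#####.............................
.......................................................
.......................................................
.......................................................
.......................................................
.......................................................
.......................................................
.......................................................
.......................................................
.......................................................
.......................................................
.......................................................
.......................................................
.......................................................
[0.5526 0.2172 0.1025] [-0.3624 -3.1166  0.0051] [-0.7026  0.1884 -2.0101]
pred bbox [238.3057 173.6504] [256.6151 190.0615]
arb px [[247.7337 186.293 ]
 [248.6624 203.4487]]
```

Emit:
arm_command:
  linear:
    - [0, 0.2, 0]
    - [0, 0.2, 0]
    - [0, 0.2, -0.7]
    - [0, 0.2, -1.4]
    - [0, 0.2, -1.4]
  turn: [0, 0, 0, 0, 0]
  fingers: [-1, -1, -1, -1, -1]

```text
time: 13.25
eef_pos: [0.5538, 0.2219, 0.091]
tcp_rot: [-0.358, -3.12, 0.001]
wrist_force: [0.2, -0.1, -0.1]
opening: 0.0553
finger_force: 30.0
```

Emit:
arm_command:
  linear:
    - [0, -0.1, -0.5]
    - [0, -0.1, -1]
    - [0, -0.1, -1.5]
    - [0, -0.1, -2]
    - [0, -0.1, -2]
  turn: [0, 0, 0, 0, 0]
  fingers: [-1, -1, -1, -1, -1]

```text
time: 13.88
eef_pos: [0.5542, 0.221, 0.0713]
tcp_rot: [-0.359, -3.12, 0.001]
wrist_force: [0.4, 0.7, -1.0]
opening: 0.055
finger_force: 30.0
```

Threaded without side force. Down to just above home.

Emit:
arm_command:
  linear:
    - [0, 0, -0.8]
    - [0, 0, -1.6]
    - [0, 0, -2.4]
    - [0, 0, -3.2]
    - [0, 0, -3.2]
  turn: [0, 0, 0, 0, 0]
  fingers: [-1, -1, -1, -1, -1]

```text
time: 14.5
eef_pos: [0.554, 0.2208, 0.0389]
tcp_rot: [-0.359, -3.12, 0.001]
wrist_force: [0.7, -0.1, -2.2]
opening: 0.0558
finger_force: 30.0
```

Emit:
arm_command:
  linear:
    - [0, 0, -0.2]
    - [0, 0, -0.2]
    - [0, 0, -0.2]
    - [0, 0, -0.2]
    - [0, 0, -0.2]
  turn: [0, 0, 0, 0, 0]
  fingers: [-1, -1, 0.6, 0.6, 0.6]

```text
time: 15.12
eef_pos: [0.5547, 0.2211, 0.038]
tcp_rot: [0.359, 3.121, 0.0]
wrist_force: [-0.2, 0.4, 0.6]
opening: 0.0749
finger_force: 0.0
```

Emit:
arm_command:
  linear:
    - [0, 0, 0]
    - [0, 0, 3]
    - [0, 0, 7]
    - [0, -3, 11]
    - [0.5, -8, 12]
  turn: [0, 0, 0, 0, 0]
  fingers: [0.6, 0.6, 0.6, 0.6, 0.6]

```text
time: 15.75
eef_pos: [0.5609, 0.1429, 0.1605]
tcp_rot: [0.351, 3.117, 0.005]
wrist_force: [0.6, -1.5, -0.1]
opening: 0.0751
finger_force: 0.0
```

Emit:
arm_command:
  linear:
    - [1, -6, 0]
    - [2, -12, 0]
    - [3, -18, 0]
    - [4, -24, 0]
    - [5.1, -27.7, 0]
  turn: [0, 0, 0, 0, 0]
  fingers: [0.8, 0.8, 0.8, 0.8, 0.8]

```text
time: 16.38
eef_pos: [0.61, -0.1403, 0.1579]
tcp_rot: [0.365, 3.12, -0.002]
wrist_force: [0.0, 0.7, -0.5]
opening: 0.0848
finger_force: 0.0
```

```bash
python3 - <<'E'
from h import *
np.set_printoptions(precision=4,suppress=True)
F={n:grab_frame(n) for n in C}
B={}
for n in C:
  cv2.imwrite(f'pics/i_{n}.png',F[n][...,::-1])
  B[n]=[b for b in blobs(F[n],'blue') if b[1]>150]; print(n,[tuple(np.round(b[:3],1))+b[3] for b in B[n]],[tuple(np.round(b[:3],1)) for b in blobs(F[n],'orange') if b[1]>150])
q=proj('side',[[.5545,.2202,.047]]);print(q,proj('top',[[.5545,.2202,.047]]))
s=min(B['side'],key=lambda b:abs(b[0]-248));t=min(B['top'],key=lambda b:abs(b[0]-212))
print(tri(s[:2],t[:2]),arm.observe()['eef_pos'])
E
```

```text
side [(np.float64(271.2), np.float64(286.6), np.float64(771.0), 256, 272, 31, 31), (np.float64(248.9), np.float64(198.8), np.float64(170.0), 241, 193, 17, 14)] [(np.float64(330.7), np.float64(339.5), np.float64(115.5)), (np.float64(332.2), np.float64(318.6), np.float64(453.5)), (np.float64(340.2), np.float64(252.7), np.float64(212.0))]
top [(np.float64(359.3), np.float64(278.6), np.float64(658.5), 345, 265, 32, 30), (np.float64(210.8), np.float64(197.9), np.float64(361.0), 200, 187, 23, 22)] [(np.float64(355.9), np.float64(182.2), np.float64(329.5))]
[[248.4412 199.3676]] [[211.6562 199.2729]]
(array([0.5578, 0.2224, 0.0471]), [np.float64(0.12560093729920802), np.float64(0.12560093729896846)]) [ 0.6105 -0.143   0.1579]
```

Blue is home (triangulated z 0.047). Now the orange collar.

Emit:
arm_command:
  linear:
    - [0.1, 0, -4]
    - [0.1, 0, -8]
    - [0.1, 0, -11]
    - [0.1, 0, -13]
    - [0.1, 0, -13]
  turn: [0, 0, 0, 0, 0]
  fingers: [0.8, 0.8, 0.8, 0.8, 0.8]

```text
time: 17.1
eef_pos: [0.6104, -0.135, 0.0266]
tcp_rot: [-0.357, -3.119, -0.001]
wrist_force: [-0.7, -0.6, 0.9]
opening: 0.0844
finger_force: 0.0
```

Emit:
arm_command:
  linear:
    - [0, 0, -0.8]
    - [0, 0, -1.6]
    - [0, 0, -2.1]
    - [0, 0, -2.3]
    - [0, 0, -2.3]
  turn: [0, 0, 0, 0, 0]
  fingers: [0.8, 0.8, 0.8, 0.8, 0.8]

```text
time: 17.73
eef_pos: [0.6114, -0.136, 0.0047]
tcp_rot: [-0.359, -3.121, -0.0]
wrist_force: [-0.6, -0.9, 0.1]
opening: 0.0843
finger_force: 0.0
```

Emit:
arm_command:
  linear:
    - [0, 0, 0]
    - [0, 0, 0]
    - [0, 0, 0]
    - [0, 0, 0]
    - [0, 0, 0]
  turn: [0, 0, 0, 0, 0]
  fingers: [-1, -1, -1, -1, -1]

```text
time: 18.35
eef_pos: [0.6115, -0.136, 0.0049]
tcp_rot: [0.359, 3.121, -0.0]
wrist_force: [0.1, -0.8, 0.9]
opening: 0.055
finger_force: 30.0
```

Emit:
arm_command:
  linear:
    - [0, 0, 3]
    - [0, 0, 8]
    - [-0.5, 4, 13]
    - [-1.5, 9.5, 14]
    - [-2.5, 15, 14]
  turn: [0, 0, 0, 0, 0]
  fingers: [-1, -1, -1, -1, -1]

```text
time: 18.98
eef_pos: [0.587, 0.0156, 0.1464]
tcp_rot: [0.36, 3.118, 0.001]
wrist_force: [0.4, 1.0, -1.8]
opening: 0.0551
finger_force: 30.0
```

Emit:
arm_command:
  linear:
    - [-1, 6, 0]
    - [-2, 12, 0]
    - [-2.7, 17, 0]
    - [-3.1, 20.7, 0]
    - [-3.1, 20.7, 0]
  turn: [0, 0, 0, 0, 0]
  fingers: [-1, -1, -1, -1, -1]

```text
time: 19.6
eef_pos: [0.554, 0.2257, 0.1444]
tcp_rot: [-0.348, -3.121, -0.003]
wrist_force: [1.1, -0.4, -1.5]
opening: 0.0555
finger_force: 30.0
```

Emit:
arm_command:
  linear:
    - [0, 0, 0]
    - [0, 0, -1.5]
    - [0, 0, -3]
    - [0, 0, -4]
    - [0, 0, -4]
  turn: [0, 0, 0, 0, 0]
  fingers: [-1, -1, -1, -1, -1]

```text
time: 20.23
eef_pos: [0.5546, 0.2204, 0.1034]
tcp_rot: [-0.359, -3.119, 0.002]
wrist_force: [-0.1, -0.5, 0.6]
opening: 0.0553
finger_force: 30.0
```

Emit:
arm_command:
  linear:
    - [0, 0.1, -0.6]
    - [0, 0.1, -1.2]
    - [0, 0.1, -1.7]
    - [0, 0.1, -2.2]
    - [0, 0.1, -2.2]
  turn: [0, 0, 0, 0, 0]
  fingers: [-1, -1, -1, -1, -1]

```text
time: 20.85
eef_pos: [0.5551, 0.222, 0.0824]
tcp_rot: [-0.359, -3.12, 0.0]
wrist_force: [0.4, -0.5, -1.1]
opening: 0.0554
finger_force: 30.0
```

Emit:
arm_command:
  linear:
    - [0, 0, -0.5]
    - [0, 0, -1]
    - [0, 0, -1.4]
    - [0, 0, -1.5]
    - [0, 0, -1.5]
  turn: [0, 0, 0, 0, 0]
  fingers: [-1, -1, -1, -1, -1]

```text
time: 21.48
eef_pos: [0.5554, 0.2221, 0.0677]
tcp_rot: [-0.359, -3.121, 0.0]
wrist_force: [-0.6, 0.3, -0.4]
opening: 0.0556
finger_force: 30.0
```

Emit:
arm_command:
  linear:
    - [0, 0, -0.2]
    - [0, 0, -0.2]
    - [0, 0, -0.2]
    - [0, 0, -0.2]
    - [0, 0, -0.2]
  turn: [0, 0, 0, 0, 0]
  fingers: [-1, 0.6, 0.6, 0.6, 0.6]

```text
time: 22.1
eef_pos: [0.5554, 0.2221, 0.0657]
tcp_rot: [-0.359, -3.121, 0.0]
wrist_force: [2.0, -0.1, -0.0]
opening: 0.0753
finger_force: 0.0
```

Emit:
arm_command:
  linear:
    - [0, 0, 0]
    - [0, 0, 3]
    - [0, 0, 8]
    - [0, -3, 12]
    - [0.3, -9, 13]
  turn: [0, 0, 0, 0, 0]
  fingers: [0.6, 0.6, 0.6, 0.3, 0.3]

```text
time: 22.72
eef_pos: [0.56, 0.1346, 0.1986]
tcp_rot: [0.349, 3.117, 0.006]
wrist_force: [0.5, -1.1, -0.3]
opening: 0.0622
finger_force: 0.0
```

Emit:
arm_command:
  linear:
    - [0.4, -6, 0]
    - [0.8, -12, 0]
    - [1.2, -18, 0]
    - [1.6, -22, 0]
    - [1.6, -22, 0]
  turn: [0, 0, 0, 0, 0]
  fingers: [0.3, 0.3, 0.3, 0.3, 0.3]

```text
time: 23.35
eef_pos: [0.5741, -0.0928, 0.1959]
tcp_rot: [0.37, 3.119, -0.004]
wrist_force: [0.7, 0.1, -0.1]
opening: 0.0611
finger_force: 0.0
```

```bash
python3 - <<'E'
from h import *
np.set_printoptions(precision=4,suppress=True)
F={n:grab_frame(n) for n in C}
G={}
for n in C:
  cv2.imwrite(f'pics/j_{n}.png',F[n][...,::-1])
  for c in('blue','orange','red'):
    G[n,c]=[b for b in blobs(F[n],c) if b[1]>150]; print(n,c,[tuple(np.round(b[:3],1))+b[3] for b in G[n,c]])
pick=lambda n,c,u:min(G[n,c],key=lambda b:abs(b[0]-u))[:2]
print('orange',tri(pick('side','orange',248),pick('top','orange',211)))
F0={n:cv2.imread(f'pics/{n}0.png')[...,::-1].copy() for n in C}
r=[b for b in blobs(F0['top'],'red')][0][:2]; s=[b for b in blobs(F0['side'],'red')][0][:2]
print('key',tri(s,r),onplane('top',[r],.0885),onplane('side',[s],.0885))
H=hsv(F0['top'])[176:206,424:444]
print(H[...,2]); print(H[...,0])
print(arm.observe()['eef_pos'])
E
```

```text
side blue [(np.float64(271.2), np.float64(286.6), np.float64(771.5), 256, 272, 31, 31), (np.float64(250.0), np.float64(201.8), np.float64(77.0), 243, 197, 15, 10)]
side orange [(np.float64(330.7), np.float64(339.5), np.float64(115.5), 318, 336, 27, 8), (np.float64(332.3), np.float64(318.7), np.float64(453.5), 317, 310, 32, 19), (np.float64(248.3), np.float64(192.4), np.float64(142.0), 240, 187, 17, 12)]
side red [(np.float64(383.0), np.float64(260.9), np.float64(287.0), 374, 250, 19, 23)]
top blue []
top orange [(np.float64(208.6), np.float64(197.1), np.float64(391.0), 197, 186, 24, 23)]
top red []
orange (array([0.5564, 0.2231, 0.0705]), [np.float64(0.6351095447197195), np.float64(0.6351095447193126)])
key (array([ 0.5809, -0.3078,  0.0928]), [np.float64(1.665232861583124), np.float64(1.6652328615827912)]) [[ 0.5831 -0.3105  0.0885]] [[ 0.5839 -0.3038  0.0885]]
[[ 85  84  85  84  85  84  86  85  85  86  85  84  85  85  86  86  87  86
   86  87]
 [ 84  84  84  85  84  84  84  84  85  85  85  85  84  85  86  85  85  86
   86  86]
 [ 84  83  84  85  85  85  85  84  84  84  84  84  82  
[... 4202 characters left out ...]
177 179   1   3   3   1   0   0   2   1   1   1   2   3  10  35  30
   30  30]
 [ 15   3   2   1   3   3   0   1   1   3   1   2   6   6  10  23  30  30
   30  30]
 [ 23  13   5   4   8   8   6   4   2   7   8  13  23  26  26  30  30  30
   30  30]
 [ 25  25  13  18  18  20  18  18  14  13  14  20  26  26  26  26  30  30
   30  30]
 [ 28  28  28  25  26  27  25  23  20  20  23  23  26  34  30  30  26  23
   26  26]
 [ 28  26  25  26  28  25  26  25  26  30  34  34  30  26  23  26  21  26
   26  23]
 [ 26  27  25  26  27  25  25  28  26  30  26  30  26  26  26  30  30  30
   26  30]
 [ 25  28  26  28  28  26  24  27  23  26  30  30  34  26  26  30  30  30
   26  26]]
[ 0.5742 -0.0873  0.1956]
```

```bash
python3 - <<'E'
from h import *
np.set_printoptions(precision=4,suppress=True)
print('top centre',onplane('top',[(435.7,188.9)],.111))
w=onplane('top',[(424+12.3,182),(424+11.03,195)],.111); d=w[0]-w[1]; print('yaw',np.arctan2(d[1],d[0]),d)
f=cv2.imread('pics/side0.png')[...,::-1].copy();H=hsv(f).astype(int)
m=(((H[...,0]<6)|(H[...,0]>172))&(H[...,1]>110)&(H[...,2]>35)).astype(np.uint8); m[:240]=0;m[290:]=0;m[:,:365]=0;m[:,400:]=0
c=max(cv2.findContours(m,0,cv2.CHAIN_APPROX_NONE)[0],key=cv2.contourArea);h=cv2.convexHull(c);M=cv2.moments(h);s=(M['m10']/M['m00'],M['m01']/M['m00']);print(s,cv2.boundingRect(c))
print('side@.0885',onplane('side',[s],.0885))
# predicted silhouettes for the measured pose, as a check
x,y,_=onplane('top',[(435.7,188.9)],.111)[0];a=np.arctan2(d[1],d[0])
P=[[x+sx*.022*np.cos(a)-sy*.009*np.sin(a),y+sx*.022*np.sin(a)+sy*.009*np.cos(a),z] for sx in(-1,1) for sy in(-1,1) for z in(.066,.111)]
q=proj('side',P);print(q.min(0),q.max(0)); hh=cv2.convexHull(np.float32(q));M=cv2.moments(hh);print(M['m10']/M['m00'],M['m01']/M['m00'])
E
```

```text
top centre [[ 0.5799 -0.3037  0.111 ]]
yaw -0.13049970088574495 [ 0.0304 -0.004   0.    ]
(382.80204962243795, 260.8948220064725) (374, 250, 19, 23)
side@.0885 [[ 0.5823 -0.3038  0.0885]]
[371.634  248.8234] [392.8312 273.8311]
382.1142231291773 261.2140271035844
```

Emit:
arm_command:
  linear:
    - [0.2, -6, 0]
    - [0.4, -12, 0]
    - [0.6, -18, 0]
    - [0.6, -21.6, 0]
    - [0.6, -21.6, -3]
  turn: [0.02, 0.04, 0.06, 0.09, 0.09]
  fingers: [0.3, 0.3, 0.3, 0.3, 0.3]
  force: 20

```text
time: 24.08
eef_pos: [0.5819, -0.3072, 0.1674]
tcp_rot: [0.221, 3.129, -0.005]
wrist_force: [-0.1, 1.0, -0.4]
opening: 0.0607
finger_force: 0.0
```

Emit:
arm_command:
  linear:
    - [0, 0, 0]
    - [0, 0, -3]
    - [0, 0, -6]
    - [0, 0, -9.3]
    - [0, 0, -9.3]
  turn: [0, 0, 0, 0, 0]
  fingers: [0.3, 0.3, 0.3, 0.3, 0.3]

```text
time: 24.7
eef_pos: [0.5799, -0.3008, 0.0714]
tcp_rot: [-0.213, -3.131, -0.004]
wrist_force: [-0.2, -0.1, 0.8]
opening: 0.0608
finger_force: 0.0
```

```bash
python3 - <<'E'
from h import *
o=arm.observe();p=o['eef_pos'];print(p,o['tcp_rot'],o['wrist_force'],o['opening'])
F={n:grab_frame(n) for n in C}
x=F['side'][205:305,340:420];y=F['top'][150:230,390:470]
y=np.clip(y.astype(float)*1.7,0,255).astype(np.uint8)
cv2.imwrite('pics/k.png',np.hstack([cv2.resize(x,(400,500),interpolation=2),cv2.resize(y,(400,500),interpolation=2)])[...,::-1])
for n in F: print([tuple(np.round(b[:3],1)) for b in blobs(F[n],'red')])
E
```

```text
[ 0.57990512 -0.30076119  0.07139399] [-0.21296979 -3.13057987 -0.00437236] [-0.1515469  -0.06937388  0.7732825 ] 0.06080059180325523
[(np.float64(381.6), np.float64(261.5), np.float64(237.5))]
[(np.float64(434.7), np.float64(195.9), np.float64(17.0))]
```

View pics/k.png

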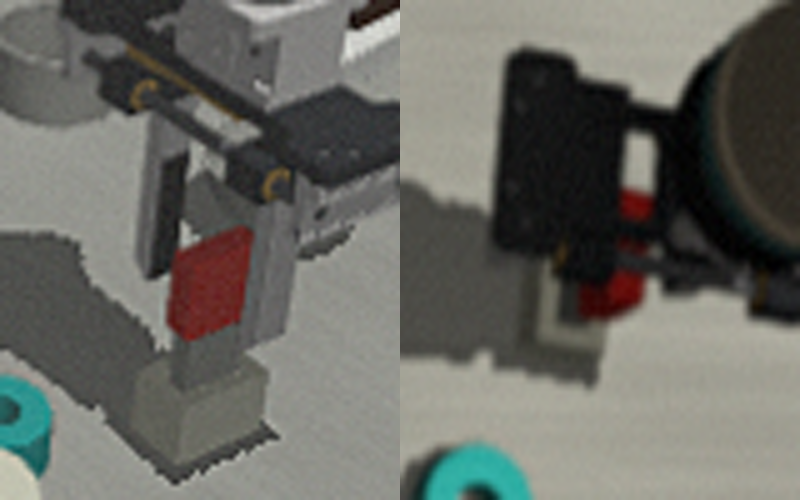

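Side view: the fingers straddle the red handle. Tips are at crop (160,275) and (268,345), midpoint in line with the key. Gripping.

Emit:
arm_command:
  linear:
    - [0, -0.2, 0]
    - [0, -0.2, 0]
    - [0, -0.2, 0]
    - [0, -0.2, 0]
    - [0, -0.2, 0]
  turn: [0, 0, 0, 0, 0]
  fingers: [-1, -1, -1, -1, -1]

```text
time: 25.42
eef_pos: [0.5804, -0.3059, 0.0728]
tcp_rot: [-0.218, -3.134, -0.0]
wrist_force: [-0.7, -0.2, 0.1]
opening: 0.0181
finger_force: 20.0
```

Emit:
arm_command:
  linear:
    - [0, 0, 0]
    - [0, 0, 0]
    - [0, 0, 0]
    - [0, 0, 0]
    - [0, 0, 0]
  turn: [0, 0, 0, 0, 0]
  fingers: [-1, -1, -1, -1, -1]
  force: 50

```text
time: 26.05
eef_pos: [0.5804, -0.3059, 0.0728]
tcp_rot: [-0.218, -3.134, -0.0]
wrist_force: [-0.2, 1.2, 0.2]
opening: 0.018
finger_force: 50.0
```

Emit:
arm_command:
  linear:
    - [0, 0, 1.5]
    - [0, 0, 3]
    - [0, 0, 5]
    - [0, 0, 8]
    - [0, 1, 12]
  turn: [0, 0, 0, 0, 0]
  fingers: [-1, -1, -1, -1, -1]

```text
time: 26.68
eef_pos: [0.5796, -0.2968, 0.1942]
tcp_rot: [-0.22, -3.133, 0.001]
wrist_force: [0.1, 0.1, -1.0]
opening: 0.0176
finger_force: 50.0
```

Emit:
arm_command:
  linear:
    - [-0.5, 4, 1]
    - [-1, 8, 1]
    - [-1.6, 13, 1]
    - [-2.2, 18, 1]
    - [-2.8, 23, 1]
  turn: [0, 0, 0, 0, 0]
  fingers: [-1, -1, -1, -1, -1]

```text
time: 27.3
eef_pos: [0.5525, -0.0645, 0.2041]
tcp_rot: [0.218, 3.132, 0.0]
wrist_force: [0.2, -0.6, -0.8]
opening: 0.0177
finger_force: 50.0
```

Emit:
arm_command:
  linear:
    - [-0.6, 4, 0]
    - [-1.2, 8, 0]
    - [-1.7, 11, 0]
    - [-2.1, 13.8, 0]
    - [-2.1, 13.8, 0]
  turn: [0, 0, 0, -0.01, -0.01]
  fingers: [-1, -1, -1, -1, -1]

```text
time: 27.92
eef_pos: [0.5313, 0.0748, 0.2038]
tcp_rot: [0.226, 3.132, 0.003]
wrist_force: [0.9, 0.4, -1.6]
opening: 0.0177
finger_force: 50.0
```

```bash
python3 - <<'E'
from h import *
np.set_printoptions(precision=4,suppress=True)
o=arm.observe()
f=grab_frame('side');t=grab_frame('top');cv2.imwrite('pics/l_side.png',f[...,::-1])
o=arm.observe();p=o['eef_pos'];print(p,o['tcp_rot'],o['wrist_force'],o['opening'])
for n,g in(('side',f),('top',t)): print(n,[tuple(np.round(b[:3],1))+b[3] for b in blobs(g,'red')],'orange',[tuple(np.round(b[:3],1)) for b in blobs(g,'orange') if 150<b[1]<300])
x,y,z=p[0],p[1],p[2]+.0157;a=-.148
P=[[x+sx*.022*np.cos(a)-sy*.009*np.sin(a),y+sx*.022*np.sin(a)+sy*.009*np.cos(a),z+sz] for sx in(-1,1) for sy in(-1,1) for sz in(-.0225,.0225)]
for n in C: q=proj(n,P);print(n,'pred',q.min(0),q.max(0))
E
```

```text
[0.5318 0.0713 0.2036] [ 0.2334  3.1316 -0.0008] [-0.6328 -1.0964 -1.2138] 0.017764877770293373
side [] orange [(np.float64(248.7), np.float64(195.7), np.float64(25.0))]
top [] orange [(np.float64(205.6), np.float64(197.1), np.float64(235.0))]
side pred [260.5786 156.2355] [278.0916 176.8754]
top pred [262.9741 185.0995] [276.4757 211.5328]
```

```bash
python3 - <<'E'
from h import *
f=cv2.imread('pics/l_side.png')[...,::-1].copy();H=hsv(f).astype(int)[145:190,245:295]
m=(((H[...,0]<8)|(H[...,0]>170))&(H[...,1]>60)).astype(np.uint8)
for r in m[::1]: print(''.join('.#'[v] for v in r))
E
```

```text
..................................................
..................................................
..................................................
..................................................
..................................................
..................................................
..................................................
..................................................
..................................................
..................................................
..................................................
..................................................
..................................................
....................##............................
.................######.......##..................
................#######.......##..................
................#######.......##..................
................#######.......##..................
................#######.......##..................
................#######........#..................
................#######........#..................
................#######......
[... 494 characters left out ...]
.....................................
..................................................
..................................................
..................................................
..................................................
..................................................
..................................................
..................................................
..................................................
..................................................
..................................................
..................................................
..................................................
..................................................
```

Emit:
arm_command:
  linear:
    - [0, 0, -0.5]
    - [0, 0, -1]
    - [0, 0, -1.5]
    - [0, 0, -2]
    - [0, 0, -2]
  turn: [0, 0, 0, 0, 0]
  fingers: [-1, -1, -1, -1, -1]

```text
time: 28.65
eef_pos: [0.5311, 0.072, 0.1822]
tcp_rot: [-0.234, -3.132, 0.0]
wrist_force: [-0.7, 0.3, -1.4]
opening: 0.0178
finger_force: 50.0
```

Emit:
arm_command:
  linear:
    - [0, 0, -0.6]
    - [0, 0, -1.2]
    - [0, 0, -1.8]
    - [0, 0, -2.2]
    - [0, 0, -2.2]
  turn: [0, 0, 0, 0, 0]
  fingers: [-1, -1, -1, -1, -1]

```text
time: 29.28
eef_pos: [0.5312, 0.072, 0.1604]
tcp_rot: [-0.234, -3.132, 0.0]
wrist_force: [-0.4, 0.6, -0.8]
opening: 0.0181
finger_force: 50.0
```

Emit:
arm_command:
  linear:
    - [0, 0, -0.2]
    - [0, 0, -0.4]
    - [0, 0, -0.6]
    - [0, 0, -0.8]
    - [0, 0, -0.8]
  turn: [0, 0, 0, 0, 0]
  fingers: [-1, -1, -1, -1, -1]

```text
time: 29.9
eef_pos: [0.5313, 0.0721, 0.1526]
tcp_rot: [-0.234, -3.133, 0.0]
wrist_force: [-1.2, 0.1, -1.9]
opening: 0.0175
finger_force: 50.0
```

Emit:
arm_command:
  linear:
    - [0, 0, -0.8]
    - [0, 0, -1.6]
    - [0, 0, -2.4]
    - [0, 0, -3]
    - [0, 0, -3]
  turn: [0, 0, 0, 0, 0]
  fingers: [-1, -1, -1, -1, -1]

```text
time: 30.52
eef_pos: [0.531, 0.072, 0.1221]
tcp_rot: [-0.234, -3.132, 0.0]
wrist_force: [0.1, 0.6, -1.4]
opening: 0.0176
finger_force: 50.0
```

Emit:
arm_command:
  linear:
    - [0, 0, -0.3]
    - [0, 0, -0.6]
    - [0, 0, -0.9]
    - [0, 0, -1.2]
    - [0, 0, -1.2]
  turn: [0, 0, 0, 0, 0]
  fingers: [-1, -1, -1, -1, -1]

```text
time: 31.15
eef_pos: [0.5317, 0.0721, 0.1109]
tcp_rot: [0.234, 3.132, 0.0]
wrist_force: [-0.4, -0.5, 3.3]
opening: 0.018
finger_force: 50.0
```

Emit:
arm_command:
  linear:
    - [0, 0, -0.2]
    - [0, 0, -0.4]
    - [0, 0, -0.4]
    - [0, 0, -0.4]
    - [0, 0, -0.4]
  turn: [0, 0, 0, 0, 0]
  fingers: [-1, -1, -1, -1, -1]

```text
time: 31.78
eef_pos: [0.5317, 0.0721, 0.1076]
tcp_rot: [0.234, 3.132, 0.001]
wrist_force: [-1.6, -0.3, 10.7]
opening: 0.0178
finger_force: 50.0
```

The force has reached 10.7 N, so the plunger is bottomed. A final check that the collars are still home, then hand in.

```bash
python3 - <<'E'
from h import *
o=arm.observe();print(o['eef_pos'],o['wrist_force'],o['finger_force'],o['time'])
print([tuple(np.round(b[:3],1)) for b in blobs(grab_frame('top'),'orange') if 180<b[0]<240])
print(arm.sign_off())
E
```

```text
[0.53173062 0.07211586 0.10759602] [-1.58206265 -0.25105125 10.72191319] 50.003408789634705 31.775
[(np.float64(208.7), np.float64(197.2), np.float64(357.5)), (np.float64(217.0), np.float64(57.5), np.float64(22.0))]
the job is handed in; nothing more can be done
None
```

The job is handed in at about 32 s. Both collars measured fully home on the arbour, and the key is through the guard window, still gripped and holding the plunger down at about 10.7 N. The first two tries at the blue collar missed, because the fingertips sit about 20 mm higher than the arm's reported height implies; it slid about 15 mm before the third grip held.

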